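# Tension the saw blade and lock it

### The job

Wind the crank wheel of the saw-blade frame clockwise (seen from above) until the slack is gone and it feels firm: the crank handle should then need about 15 N to keep it turning, against about 8 N while the blade is slack; do not overwind it. Then swing the lock lever clockwise fully over to its stop and let go, leaving the other things on the bench where they lie.

Things in the scene. Friction and masses are not known exactly. Their poses are not given: they have to be found in the camera images.
- saw_frame: Blade frame fixed to the bench: dark base plate 110 x 470 x 14 mm (long along y); on it a square grey housing with the wheel, a grey guide block with the lock lever, a straight saw blade, an end post. Origin on the bench, z up. In its axes (mm): wheel axis x 0, y -100; lever pivot x 0, y 50; blade x 0, y 125 to 265, teeth up to 51 high; housing top 90, guide block top 50, end post top 64 high.
- wheel: Steel handwheel, 133 mm across, on a vertical axis; origin on it at the underside, 98 mm above the bench; rim top 12, nut top 17 mm higher; -x points to the crank. Clockwise winds. Drag while turning: 8 N at the crank (less is felt at rest). After a hidden slack of 0.4 to 4 rad a spring adds 11 N/rad. Right: 15 N turning; under 11.7 slack, over 19 overwound. Spring above drag backs off on release.
- crank: Black upright crank handle on the wheel's rim, 55 mm from the wheel's axis: a round grip 20 mm across, 45 mm tall, that revolves freely about its own axis, so it can be held while led round the circle. Origin at the centre of its foot, 109 mm above the bench; nothing else on the frame stands higher than this, save the wheel's rim (1 mm) and centre nut (6 mm).
- lock (a joint): Angle of the lock lever, rad: 0 fully open (pointing along the frame's -x), 1.57 at its stop (along the frame's +y, over the blade clamp); grows clockwise from above. Starts between 0 and 0.35, needs about 1.5 N at its pin, stays where left. Leave it open until the blade is tensioned.
- lock_pin (a point): Centre of the top of the upright black round pin, 18 mm across, at the end of the lock lever, 65 mm from the pivot; 96 mm above the bench. The pin stands 29 mm clear above the lever's flat bar (bar top 67 mm above the bench) and is fixed to it.
- lock_pivot (a point): Fixed pivot of the lock lever, at the top of its boss, 56 mm above the bench.
- spanner: Bright combination spanner, 185 x 29 x 10 mm, lying loose on the bench in front of the frame. Leave it.
- tape: Tape measure, 68 x 80 x 31 mm, loose on the bench close behind the frame (another one stands far back). Leave it.
- big_nut: Large bright hexagon nut, 34 mm across and 16 mm tall, loose on the bench near the wheel end of the frame. Leave it.
- offcut: Short dark angle-steel offcut, 30 x 85 x 30 mm, loose on the bench behind the blade end of the frame. Leave it.

How it is judged:
By the outcome, as a careful person would: the job done as asked, in the order asked, and still so for the second after the job is handed in, with the robot touching nothing.
It also fails if it takes over 64 s, if anything falls off the work surface, if the arm or the gripper's body presses on something with over 40 N, if the wrist force passes 120 N, or if a joint passes its speed limit or range.

### The arm

A 6-joint arm with a two-finger parallel gripper is mounted at the origin on a cart in front of the work surface, level with it; the furniture and walls round the work are solid. World frame = base frame: x ahead of the robot, y to its left, z up, the work surface at z = 0. Lengths are in m, angles in rad, forces in N, time in s.
With the tool pointing down it reaches from about 0.225 to 0.875 m from the base axis. Payload 3.4 kg.
Tool frame: the origin (TCP) lies at the very end of the fingers, on their centre line; the grasp point (between the pads) lies 19 mm behind it; x points along the fingers, y is the direction in which the jaws open and shut, and the axes are right-handed (so a half turn about x gives the same grasp; the last joint's range is limited). The gripper opens to 85 mm and grips with 20 to 120 N. Pads are 22 mm wide; open, the fingers measure 114 mm over their backs; the gripper's body (76 mm by 85 mm) begins 54 mm behind the grasp point. The pads swing forward as they close: fully open they stand 13 mm farther back than shut.
Start: joints at [-1.462, 0.276, 1.505, -0, 1.361, -0.121], TCP at [0.131, -0.56, 0.231] pointing down, gripper open.
Joint ranges: [-2.89, 2.89], [-0.75, 2.08], [0.22, 2.7], [-1.18, 4.32], [0.11, 2.71], [-2.7, 2.7]. Speed limits (rad/s): [2.57, 2.57, 3.14, 3.14, 3.14, 3.14].

### API

Orientations are given as a unit quaternion [w, x, y, z].
In Python, from rig import manip gives the robot as it stands. The module is installed in compiled form; this text tells all that it offers.
- The arm moves only by the tool play_rows, never from a script. Its argument "plan" is a list that holds one entry, the list of rows, each a list of 5 numbers: the closure, from 0 (fully open) to 1 (shut), then the shift along the tool's x, y, z in m, then the turn about the tool's x in degrees. A call has 1 to 12 rows; each row is the pose to reach, as a shift and turn from the pose measured when the call began, along the tool's axes at that moment; what a row does not reach only later rows make up. A row lasts 1/10 s, in which the tool goes at most 50 mm and 8.59 degrees, less where a joint would pass 70% of its speed; a pose out of reach is approached as far as the arm can. A call with a gripper value outside its range is refused whole. The fingers move at their own pace and stop on an object; "grip_force" is the grip in N (left out, the last holds). Time passes only in rows, so rows that repeat a pose let the fingers close. It gives the time, the measured TCP pose, the force and the opening at its end, in the units of the state.
- manip.get_state(): the state, without advancing time (a new reading comes with each control period).
- manip.get_image(name): name is "side" or "top" or "wrist"; returns (picture, depth): 384x512x3 uint8, red, green, blue; 384x512 float32, m along the optical axis (not along the pixel's ray), 0 where there is no reading.
- manip.camera_params(name): a dict with "intrinsics" (3x3 intrinsics, pixels), "dist_coeffs" ([k1, k2, p1, p2, k3] as OpenCV has them; the pictures are not rectified), "R" (3x3) and "t" (3): a world point X has camera coordinates R X + t; the wrist camera has in their place "mount" (4x4, takes a point from camera to tool coordinates, whose origin is the TCP and whose axes are the tool frame's). Camera axes: x right, y down, z forward; pixel columns grow to the right and rows downward; lengths in m; the calibration is good to about 2 mm. A picture is of the moment at which its call begins: read the wrist's pose just before it. camera_params takes no time and is no camera call.
- manip.sign_off(): hands the job in, once; it reports no verdict.
The state is a dict: "clock": time; "qpos": joint angles; "qd": joint speeds; "effort": joint torques, N m; "position": TCP position; "ee_rot": TCP orientation; "contact_force": force on the tool from outside, world axes, zero at the start; "moment": the same for the moment, N m; "width": finger opening in m.
Only numpy, scipy, OpenCV 4.12 (cv2) and the standard library are available. Lean on these libraries where they do the work, as an engineer would, in place of code of your own. Each camera call takes 0.05 s, during which the arm holds its last target.

## Working session

There is one attempt and no reset: what is moved stays moved. The work goes in short steps, Python scripts to look and compute and a tool call to move; the robot and the scene stay as the last step left them, time stands still between calls to the robot, and variables do not carry over. Pictures are saved under pics/ and viewed, and the job is handed in when it is done.

Besides the shell and the picture viewer there is one more tool, called by a JSON object that holds its "api" and its "payload", one argument or row to a line. play_rows: Moves the arm, as the interface text tells. Its arguments: {"type":"object","properties":{"plan":{"type":"array","items":{"type":"array","items":{"type":"array","items":{"type":"number"}}}},"grip_force":{"type":"number"}},"required":["plan"]}

```bash
mkdir -p pics
python3 - <<'E'
from rig import manip
import cv2,json
s=manip.get_state();print(s)
for n in ["top","side"]:
    im,d=manip.get_image(n);cv2.imwrite(f"pics/{n}0.png",im[:,:,::-1])
    import numpy as np;np.save(f"pics/{n}0.npy",d)
    print(n,manip.camera_params(n))
print(manip.camera_params("wrist"))
E
```

```text
{'clock': 0.0, 'qpos': array([-1.46204201e+00,  2.76607227e-01,  1.50616509e+00, -5.01992710e-08,
        1.36069968e+00, -1.21044269e-01]), 'qd': array([-2.48287740e-04,  9.37900145e-04, -1.23727918e-03, -8.13709745e-04,
       -1.74934814e-03, -8.00199456e-05]), 'effort': array([ 8.86512589e-04, -4.16776371e+01, -2.45808917e+01, -5.01142824e-05,
        1.10864098e-02,  1.72839134e-05]), 'position': array([ 0.13088481, -0.55934712,  0.23042001]), 'ee_rot': array([ 0.08040295,  0.70244811,  0.08173182, -0.70243998]), 'contact_force': array([-1.18712128,  0.43457813,  0.21698988]), 'moment': array([ 0.03849043, -0.01072112, -0.0122347 ]), 'width': 0.08546577109955315}
top {'intrinsics': array([[441.86040908,   0.        , 260.3461847 ],
       [  0.        , 441.86040908, 189.70724973],
       [  0.        ,   0.        ,   1.        ]]), 'dist_coeffs': array([-0.07721045,  0.        ,  0.        ,  0.        ,  0.        ]), 'R': array([[-7.52934227e-02, -9.97161391e-01, -2.46956054e-04],
       [-9.74296354e-01,  7.36196618e-02, -2.12900822e-01],
       [ 2.12314661e-01, -1.5789423
[... 454 characters left out ...]
9952863,  0.8638845 , -0.46248448]]), 't': array([-0.51391764,  0.11852476,  1.04910992])}
{'intrinsics': array([[341.39411421,   0.        , 250.82217906],
       [  0.        , 341.39411421, 187.78279424],
       [  0.        ,   0.        ,   1.        ]]), 'dist_coeffs': array([-0.09141595,  0.        ,  0.        ,  0.        ,  0.        ]), 'mount': array([[-3.69855641e-04, -2.86363436e-01,  9.58120997e-01,
        -1.43715413e-01],
       [ 9.99999740e-01, -6.98292117e-04,  1.77316034e-04,
         1.56863803e-04],
       [ 6.18271511e-04,  9.58120814e-01,  2.86363620e-01,
        -7.32243957e-02],
       [ 0.00000000e+00,  0.00000000e+00,  0.00000000e+00,
         1.00000000e+00]])}
```

View pics/top0.png

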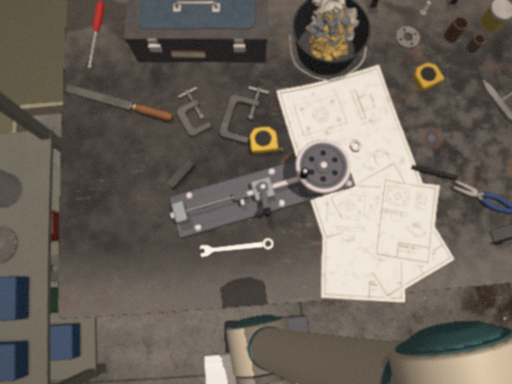

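View pics/side0.png

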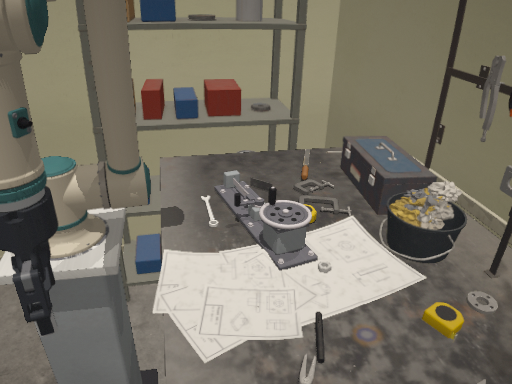

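```bash
cat > h.py <<'E'
import numpy as np,cv2
from rig import manip
from scipy.spatial.transform import Rotation as Rn
def cam(n):
    p=manip.camera_params(n)
    if n=="wrist":
        s=manip.get_state();T=np.eye(4);q=s["ee_rot"];T[:3,:3]=Rn.from_quat([q[1],q[2],q[3],q[0]]).as_matrix();T[:3,3]=s["position"]
        M=np.linalg.inv(T@p["mount"]);return p["intrinsics"],p["dist_coeffs"],M[:3,:3],M[:3,3]
    return p["intrinsics"],p["dist_coeffs"],p["R"],p["t"]
def proj(c,X):
    K,D,R,t=c
    return cv2.projectPoints(np.asarray(X,float).reshape(-1,3),cv2.Rodrigues(R)[0],np.asarray(t,float),K,D)[0].reshape(-1,2)
def onz(c,uv,z):
    K,D,R,t=c
    n=cv2.undistortPoints(np.array([[uv]],float),K,D)[0,0]
    r=R.T@np.array([n[0],n[1],1]);o=-R.T@t
    return o+r*(z-o[2])/r[2]
E
python3 - <<'E'
import cv2
a=cv2.imread("pics/top0.png")[120:250,150:380]
cv2.imwrite("pics/top0c.png",cv2.resize(a,None,fx=3.4,fy=3.4,interpolation=cv2.INTER_CUBIC))
a=cv2.imread("pics/side0.png")[160:270,200:340]
cv2.imwrite("pics/side0c.png",cv2.resize(a,None,fx=5,fy=5,interpolation=cv2.INTER_CUBIC))
E
```

```text
(no output)
```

View pics/top0c.png

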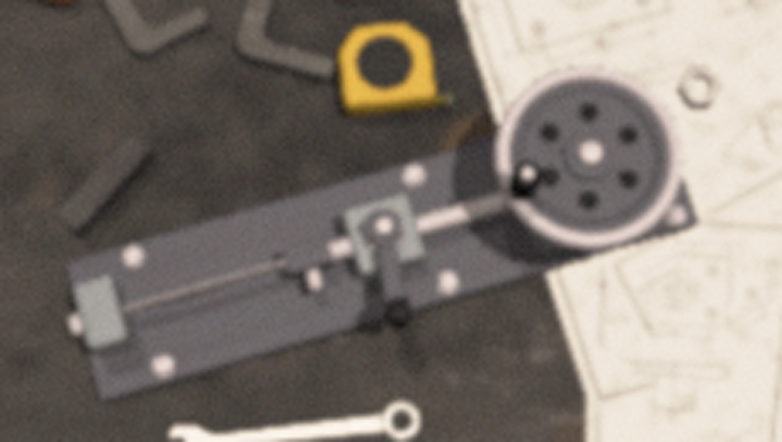

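View pics/side0c.png

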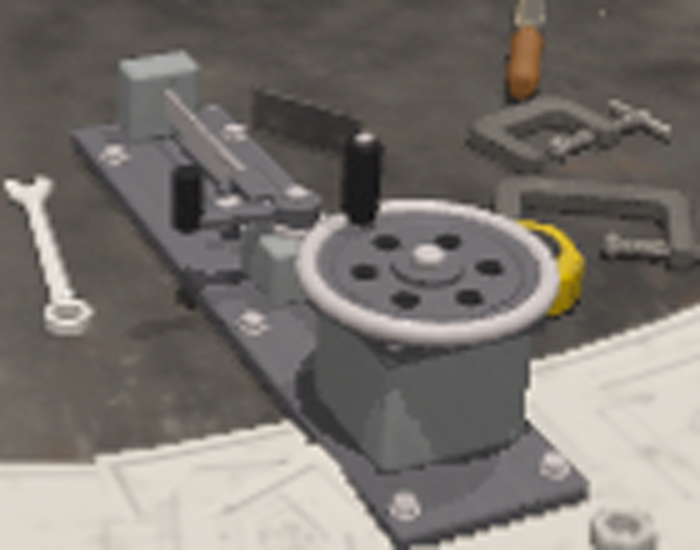

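Run:
```python
from h import *
c=cam("top");s=cam("side")
f=lambda u,v:((u+.5)/3.4-.5+150,(v+.5)/3.4-.5+120)
g=lambda u,v:((u+.5)/5-.5+200,(v+.5)/5-.5+160)
P={}
for n,u,v,z in [("nut",591,152,.115),("crank",527,173,.154),("pin",400,310,.096),("pivot",384,226,.07),("cornerA",68,264,.014),("cornerB",101,398,.014),("cornerC",696,222,.014),("spL",190,430,.005),("spR",402,420,.005),("bolt1",414,174,.02),("bolt2",448,281,.02),("bolt3",133,256,.02),("bolt4",163,364,.02),("postL",78,286,.064),("postBR",126,336,.064)]:
    P[n]=onz(c,f(u,v),z);print(n,P[n].round(4))
print("side")
for n,u,v,z in [("nut",430,250,.115),("crank",362,140,.154),("pin",187,172,.096),("cornerC",590,490,.014)]:
    print(n,onz(s,g(u,v),z).round(4))
d=P["pivot"]-P["nut"];print(np.linalg.norm(d[:2]),np.arctan2(d[1],d[0]))
print(np.linalg.norm((P["crank"]-P["nut"])[:2]),np.linalg.norm((P["pin"]-P["pivot"])[:2]))
```

```text
nut [ 0.5736 -0.161   0.115 ]
crank [ 0.552  -0.1103  0.154 ]
pin [ 0.476  -0.0204  0.096 ]
pivot [ 0.542  -0.0145  0.07  ]
cornerA [0.5433 0.2239 0.014 ]
cornerB [0.4404 0.2028 0.014 ]
cornerC [ 0.5399 -0.2519  0.014 ]
spL [0.4129 0.1393 0.005 ]
spR [ 0.4087 -0.018   0.005 ]
bolt1 [ 0.5918 -0.0413  0.02  ]
bolt2 [ 0.5078 -0.06    0.02  ]
bolt3 [0.5445 0.1737 0.02  ]
bolt4 [0.4615 0.1549 0.02  ]
postL [0.5159 0.2075 0.064 ]
postBR [0.4772 0.1745 0.064 ]
side
nut [ 0.5754 -0.1593  0.115 ]
crank [ 0.5514 -0.1099  0.154 ]
pin [ 0.4771 -0.0219  0.096 ]
cornerC [ 0.6428 -0.2369  0.014 ]
0.1498623531883981 1.7832816044389577
0.05513193472151988 0.06628324463760582
```

```bash
cat >> h.py <<'E'
def tool():
    s=manip.get_state();q=s["ee_rot"];return s,Rn.from_quat([q[1],q[2],q[3],q[0]]).as_matrix(),s["position"]
def to(p):
    s,R,x=tool();return (R.T@(np.asarray(p)-x))*1000
E
python3 - <<'E'
from h import *
s,R,p=tool();print(R.round(4))
for P in [(.552,-.110,.231),(.552,-.11,.18)]: print(to(P).round(1))
E
```

```text
[[-2.000e-04  2.277e-01 -9.737e-01]
 [ 1.700e-03 -9.737e-01 -2.277e-01]
 [-1.000e+00 -1.600e-03 -2.000e-04]]
[ 2.000e-01 -3.417e+02 -5.124e+02]
[  51.2 -341.7 -512.4]
```

{"api": "play_rows", "payload": {
  "plan": [
    [[0,0.02,-0.04,-0.05,0],[0,0.05,-0.34,-0.51,0],[0,0.05,-0.34,-0.51,0],[0,0.05,-0.34,-0.51,0],[0,0.05,-0.34,-0.51,0],[0,0.05,-0.34,-0.51,0],[0,0.05,-0.34,-0.51,0],[0,0.05,-0.34,-0.51,0],[0,0.05,-0.34,-0.51,0],[0,0.05,-0.34,-0.51,0],[0,0.05,-0.34,-0.51,0],[0,0.05,-0.34,-0.51,0]]
  ]
}}

```text
clock: 1.3
position: [0.5392, -0.1225, 0.1818]
ee_rot: [-0.081, -0.702, -0.082, 0.703]
contact_force: [1.2, -1.1, 0.8]
width: 0.0854
```

{"api": "play_rows", "payload": {
  "plan": [
    [[0,0,-0.009,-0.015,0],[0,0,-0.009,-0.015,0],[0,0,-0.009,-0.015,0]]
  ]
}}

```text
clock: 1.6
position: [0.5512, -0.1103, 0.1813]
ee_rot: [-0.081, -0.702, -0.082, 0.703]
contact_force: [0.4, -1.0, 0.2]
width: 0.0852
```

Run:
```python
from h import *
c=cam("wrist");im,d=manip.get_image("wrist")
import pickle;pickle.dump((c,im,d),open("w1.pkl","wb"))
cv2.imwrite("pics/w1.png",cv2.resize(im[:,:,::-1],(768,576)))
print(manip.get_state()["position"],proj(c,[[.552,-.11,.154],[.5745,-.16,.115],[.542,-.0145,.07],[.4765,-.021,.096]])*1.5)
```

```text
[ 0.55085929 -0.11084205  0.18146306] [[375.57046914 338.04992386]
 [501.08408811 279.53974741]
 [191.8597798  251.68569449]
 [171.7271834  388.70290126]]
```

View pics/w1.png

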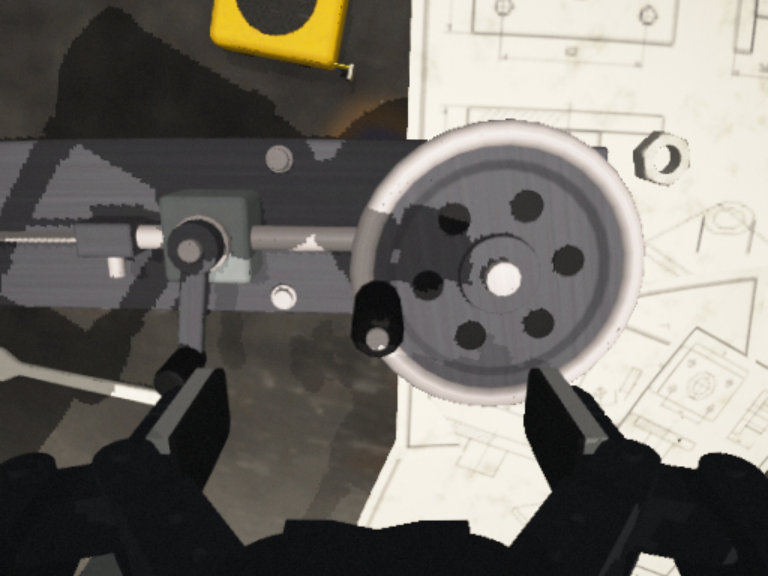

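{"api": "play_rows", "payload": {
  "plan": [
    [[0,0.03,0,-0.001,0],[0,0.059,0,-0.001,0],[0,0.059,0,-0.001,0],[0,0.059,0,-0.001,0],[0.7,0.059,0,-0.001,0],[1,0.059,0,-0.001,0],[1,0.059,0,-0.001,0],[1,0.059,0,-0.001,0],[1,0.059,0,-0.001,0],[1,0.059,0,-0.001,0]]
  ],
  "grip_force": 45
}}

```text
clock: 2.65
position: [0.5519, -0.1103, 0.1231]
ee_rot: [-0.081, -0.702, -0.082, 0.703]
contact_force: [-1.3, 1.7, 4.7]
width: 0.0188
```

Run:
```python
from h import *
s=manip.get_state();print(s["position"],s["contact_force"],s["width"])
c=cam("wrist");im,d=manip.get_image("wrist")
cv2.imwrite("pics/w2.png",im[:,:,::-1])
```

```text
[ 0.55189927 -0.11026233  0.12314888] [-1.31940787  1.67017024  4.68049646] 0.018798094728290905
```

View pics/w2.png

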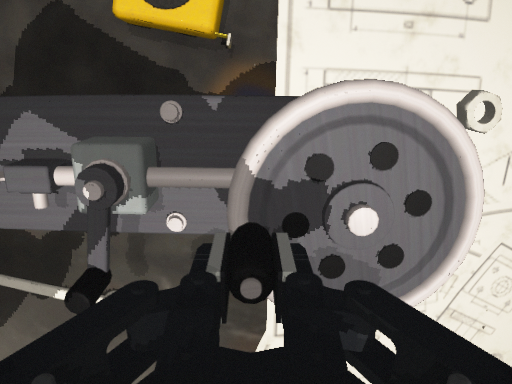

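```bash
cat >> h.py <<'E'
A=np.array([.5742,-.1605])
def st():
    s,R,p=tool();d=p[:2]-A;r=np.linalg.norm(d);th=np.arctan2(d[1],d[0])
    F=s["contact_force"];t=np.array([np.sin(th),-np.cos(th)])  # cw tangent
    print("t %.2f pos"%s["clock"],p.round(4),"r %.4f th %.3f"%(r,th),"Ftan %.2f Frad %.2f Fz %.2f"%(F[:2]@t,F[:2]@d/r,F[2]),"w %.4f q6 %.2f"%(s["width"],s["qpos"][5]))
    return s,R,p,th
def rows(n,dth,r=.0548,z=None):
    s,R,p,th=st()
    for i in range(1,n+1):
        a=th-dth*i; q=np.array([A[0]+r*np.cos(a),A[1]+r*np.sin(a),p[2] if z is None else z])
        v=R.T@(q-p);print("[1, %.4f, %.4f, %.4f, 0],"%tuple(v),end=" ")
    print()
E
python3 -c "
from h import *
rows(10,.06)"
```

```text
t 2.70 pos [ 0.5519 -0.1103  0.1231] r 0.0550 th 1.989 Ftan -0.85 Frad 1.80 Fz 5.64 w 0.0186 q6 1.02
[1, -0.0000, -0.0004, -0.0033, 0], [1, -0.0000, -0.0007, -0.0065, 0], [1, -0.0000, -0.0008, -0.0098, 0], [1, -0.0000, -0.0007, -0.0131, 0], [1, -0.0000, -0.0005, -0.0164, 0], [1, -0.0000, 0.0000, -0.0197, 0], [1, -0.0000, 0.0007, -0.0229, 0], [1, -0.0000, 0.0015, -0.0260, 0], [1, -0.0000, 0.0026, -0.0292, 0], [1, -0.0000, 0.0038, -0.0322, 0],
```

{"api": "play_rows", "payload": {
  "plan": [
    [[1,0,-0.0004,-0.0033,0],[1,0,-0.0007,-0.0065,0],[1,0,-0.0008,-0.0098,0],[1,0,-0.0007,-0.0131,0],[1,0,-0.0005,-0.0164,0],[1,0,0.0,-0.0197,0],[1,0,0.0007,-0.0229,0],[1,0,0.0015,-0.026,0],[1,0,0.0026,-0.0292,0],[1,0,0.0038,-0.0322,0]]
  ]
}}

```text
clock: 3.7
position: [0.5807, -0.106, 0.1231]
ee_rot: [-0.08, -0.699, -0.083, 0.705]
contact_force: [-7.7, 0.4, 7.5]
width: 0.019
```

```bash
python3 -c "
from h import *
rows(10,.06)"
```

```text
t 3.70 pos [ 0.5807 -0.106   0.1231] r 0.0549 th 1.452 Ftan -7.69 Frad -0.49 Fz 7.54 w 0.0190 q6 1.04
[1, -0.0000, 0.0013, -0.0030, 0], [1, -0.0001, 0.0027, -0.0060, 0], [1, -0.0001, 0.0043, -0.0089, 0], [1, -0.0001, 0.0060, -0.0117, 0], [1, -0.0002, 0.0079, -0.0144, 0], [1, -0.0002, 0.0100, -0.0169, 0], [1, -0.0002, 0.0122, -0.0193, 0], [1, -0.0002, 0.0145, -0.0216, 0], [1, -0.0003, 0.0170, -0.0238, 0], [1, -0.0003, 0.0197, -0.0258, 0],
```

{"api": "play_rows", "payload": {
  "plan": [
    [[1,0,0.0013,-0.003,0],[1,0,0.0027,-0.006,0],[1,0,0.0043,-0.0089,0],[1,0,0.006,-0.0117,0],[1,0,0.0079,-0.0144,0],[1,0,0.01,-0.0169,0],[1,0,0.0122,-0.0193,0],[1,0,0.0145,-0.0216,0],[1,0,0.017,-0.0238,0],[1,0,0.0197,-0.0258,0]]
  ]
}}

```text
clock: 4.7
position: [0.6068, -0.1165, 0.1231]
ee_rot: [-0.078, -0.697, -0.085, 0.708]
contact_force: [-8.6, 6.9, 11.1]
width: 0.019
```

```bash
python3 -c "
from h import *
rows(10,.06)"
```

```text
t 4.70 pos [ 0.6068 -0.1165  0.1231] r 0.0547 th 0.934 Ftan -10.99 Frad 0.46 Fz 11.12 w 0.0190 q6 1.04
[1, -0.0001, 0.0025, -0.0021, 0], [1, -0.0001, 0.0052, -0.0040, 0], [1, -0.0002, 0.0080, -0.0057, 0], [1, -0.0002, 0.0109, -0.0073, 0], [1, -0.0003, 0.0139, -0.0086, 0], [1, -0.0003, 0.0170, -0.0098, 0], [1, -0.0004, 0.0201, -0.0109, 0], [1, -0.0004, 0.0233, -0.0117, 0], [1, -0.0005, 0.0265, -0.0123, 0], [1, -0.0005, 0.0298, -0.0127, 0],
```

```bash
python3 -c "
from h import *
rows(6,.04)
s,R,p=tool();print(R.round(4))"
```

```text
t 4.70 pos [ 0.6068 -0.1165  0.1231] r 0.0547 th 0.934 Ftan -10.99 Frad 0.46 Fz 11.12 w 0.0190 q6 1.04
[1, -0.0000, 0.0017, -0.0014, 0], [1, -0.0001, 0.0034, -0.0027, 0], [1, -0.0001, 0.0052, -0.0040, 0], [1, -0.0002, 0.0071, -0.0052, 0], [1, -0.0002, 0.0090, -0.0063, 0], [1, -0.0002, 0.0109, -0.0073, 0], 
[[-0.0166  0.2286 -0.9734]
 [ 0.0074 -0.9735 -0.2287]
 [-0.9998 -0.011   0.0145]]
```

{"api": "play_rows", "payload": {
  "plan": [
    [[1,-0.0003,0.0017,-0.0014,0],[1,-0.0005,0.0034,-0.0027,0],[1,-0.0007,0.0052,-0.004,0],[1,-0.0008,0.0071,-0.0052,0],[1,-0.0008,0.009,-0.0063,0],[1,-0.0008,0.0109,-0.0073,0]]
  ]
}}

```text
clock: 5.3
position: [0.6126, -0.1216, 0.1231]
ee_rot: [-0.075, -0.694, -0.087, 0.711]
contact_force: [-8.1, 8.6, 7.0]
width: 0.0186
```

```bash
python3 -c "
from h import *
rows(6,.04)
s,R,p=tool();print(R.round(4))"
```

```text
t 5.30 pos [ 0.6126 -0.1216  0.1231] r 0.0547 th 0.792 Ftan -11.79 Frad 0.45 Fz 7.02 w 0.0186 q6 1.03
[1, -0.0001, 0.0018, -0.0012, 0], [1, -0.0001, 0.0037, -0.0023, 0], [1, -0.0002, 0.0057, -0.0033, 0], [1, -0.0002, 0.0077, -0.0042, 0], [1, -0.0003, 0.0097, -0.0050, 0], [1, -0.0004, 0.0118, -0.0057, 0], 
[[-0.025   0.2285 -0.9732]
 [ 0.0143 -0.9733 -0.2289]
 [-0.9996 -0.0196  0.0211]]
```

{"api": "play_rows", "payload": {
  "plan": [
    [[1,-0.0001,0.0018,-0.0012,0],[1,-0.0002,0.0037,-0.0023,0],[1,-0.0003,0.0057,-0.0033,0],[1,-0.0004,0.0077,-0.0042,0],[1,-0.0005,0.0097,-0.005,0],[1,-0.0005,0.0118,-0.0057,0]]
  ]
}}

```text
clock: 5.9
position: [0.6175, -0.1272, 0.1231]
ee_rot: [-0.072, -0.692, -0.091, 0.713]
contact_force: [-8.1, 11.3, 6.9]
width: 0.0188
```

```bash
python3 -c "
from h import *
rows(6,.04)
s,R,p=tool();print(R.round(4),s['qd'].round(4),s['moment'])"
```

```text
t 5.90 pos [ 0.6175 -0.1272  0.1231] r 0.0546 th 0.656 Ftan -13.87 Frad 0.48 Fz 6.89 w 0.0188 q6 1.02
[1, -0.0001, 0.0019, -0.0010, 0], [1, -0.0002, 0.0040, -0.0018, 0], [1, -0.0002, 0.0061, -0.0025, 0], [1, -0.0003, 0.0082, -0.0031, 0], [1, -0.0004, 0.0103, -0.0037, 0], [1, -0.0005, 0.0124, -0.0041, 0], 
[[-0.0324  0.2284 -0.973 ]
 [ 0.0223 -0.9731 -0.2292]
 [-0.9992 -0.0291  0.0264]] [-0.0221  0.0197 -0.0384  0.0045  0.0162 -0.0214] [ 1.28794785  0.83006574 -0.0359288 ]
```

{"api": "play_rows", "payload": {
  "plan": [
    [[1,-0.0002,0.0019,-0.001,0],[1,-0.0003,0.004,-0.0018,0],[1,-0.0004,0.0061,-0.0025,0],[1,-0.0005,0.0082,-0.0031,0],[1,-0.0006,0.0103,-0.0037,0],[1,-0.0006,0.0122,-0.004,0]]
  ]
}}

```text
clock: 6.5
position: [0.6211, -0.1327, 0.123]
ee_rot: [-0.069, -0.69, -0.094, 0.715]
contact_force: [-6.4, 14.5, 6.7]
width: 0.0187
```

```bash
python3 -c "
from h import *
rows(6,.04)
s,R,p=tool();print(R.round(4),s['qd'].round(4),s['moment'])"
```

```text
t 6.50 pos [ 0.6211 -0.1327  0.123 ] r 0.0545 th 0.536 Ftan -15.74 Frad 1.91 Fz 6.71 w 0.0187 q6 1.00
[1, -0.0001, 0.0020, -0.0009, 0], [1, -0.0002, 0.0041, -0.0014, 0], [1, -0.0003, 0.0063, -0.0019, 0], [1, -0.0004, 0.0084, -0.0022, 0], [1, -0.0005, 0.0106, -0.0025, 0], [1, -0.0006, 0.0128, -0.0027, 0], 
[[-0.0393  0.2282 -0.9728]
 [ 0.0319 -0.9728 -0.2295]
 [-0.9987 -0.04    0.031 ]] [-0.0212  0.0156 -0.0266  0.0046  0.0101 -0.0219] [ 1.47738964  0.739251   -0.00881066]
```

{"api": "play_rows", "payload": {
  "plan": [
    [[0.6,0,0,0,0],[0.3,0,0,0,0],[0,0,0,0,0],[0,0,0,0,0],[0,0,0,0,0],[0,0,0,0,0],[0,-0.03,0,0,0],[0,-0.07,0,0,0],[0,-0.1,0,0,0],[0,-0.1,0,0,0],[0,-0.1,0,0,0]]
  ]
}}

```text
clock: 7.6
position: [0.6252, -0.1361, 0.2235]
ee_rot: [-0.069, -0.69, -0.094, 0.714]
contact_force: [0.9, -0.5, -0.7]
width: 0.0853
```

Run:
```python
from h import *
s,R,p,th=st();print(R.round(4),s['qpos'].round(3),s["contact_force"])
c=cam("wrist");im,d=manip.get_image("wrist")
cv2.imwrite("pics/w3.png",cv2.resize(im[:,:,::-1],(768,576)))
print(proj(c,[[.6211,-.1327,.154],[.5742,-.1605,.115],[.542,-.0145,.07],[.4765,-.021,.096]])*1.5)
```

```text
t 7.60 pos [ 0.6252 -0.1361  0.2235] r 0.0566 th 0.447 Ftan 0.86 Frad 0.64 Fz -0.74 w 0.0853 q6 1.00
[[-0.0378  0.2281 -0.9729]
 [ 0.0313 -0.9729 -0.2293]
 [-0.9988 -0.0391  0.0296]] [-0.333  0.402  1.333  0.017  1.452  1.005] [ 0.94618785 -0.49911029 -0.74310854]
[[372.4952025  304.65382477]
 [406.00718803 368.61245138]
 [173.11912308 327.53185456]
 [158.11167245 435.89687442]]
```

View pics/w3.png

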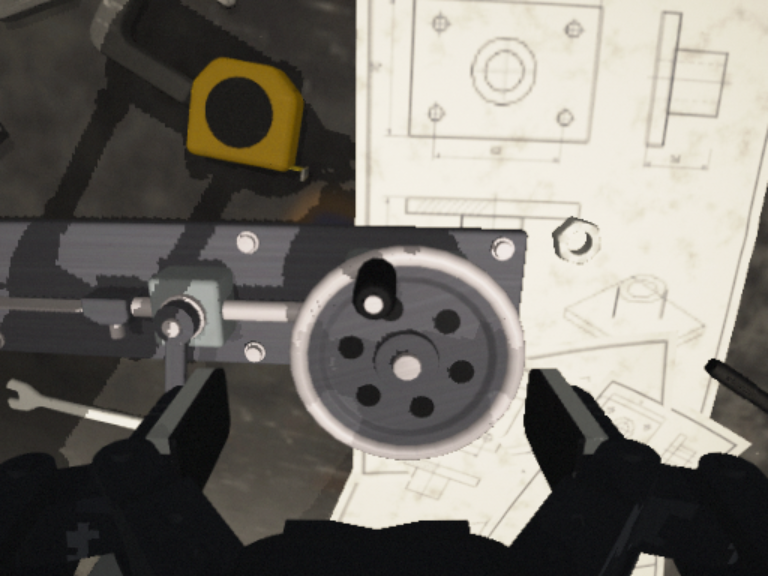

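Run:
```python
from h import *
print(to([.4765,-.021,.21]).round(1),to([.4765,-.021,.15]).round(1))
```

```text
[  21.9 -144.9  117.2] [  81.8 -142.5  115.3]
```

{"api": "play_rows", "payload": {
  "plan": [
    [[0,0.022,-0.145,0.117,-10],[0,0.022,-0.145,0.117,-20],[0,0.022,-0.145,0.117,-20],[0,0.022,-0.145,0.117,-20],[0,0.022,-0.145,0.117,-20],[0,0.082,-0.1425,0.115,-20],[0,0.082,-0.1425,0.115,-20],[0,0.082,-0.1425,0.115,-20],[0,0.082,-0.1425,0.115,-20]]
  ]
}}

```text
clock: 8.55
position: [0.4777, -0.0213, 0.1501]
ee_rot: [-0.187, -0.667, -0.217, 0.688]
contact_force: [0.0, 0.1, -0.2]
width: 0.0853
```

Run:
```python
from h import *
s,R,p,th=st();print(R.round(4),s['qpos'].round(3),s["contact_force"])
c=cam("wrist");im,d=manip.get_image("wrist")
cv2.imwrite("pics/w4.png",cv2.resize(im[:,:,::-1],(768,576)))
print(proj(c,[[.6211,-.1327,.154],[.5742,-.1605,.115],[.542,-.0145,.07],[.4765,-.021,.096]])*1.5)
```

```text
t 8.55 pos [ 0.4777 -0.0213  0.1501] r 0.1694 th 2.177 Ftan 0.07 Frad 0.06 Fz -0.22 w 0.0853 q6 0.77
[[-0.0403  0.5467 -0.8364]
 [ 0.0322 -0.8359 -0.5479]
 [-0.9987 -0.049   0.0161]] [-0.208  0.217  1.804  0.025  1.167  0.773] [ 0.02088949  0.09126007 -0.21643171]
[[943.80293274 202.69336078]
 [815.7743445  323.71921931]
 [454.13035406 164.71979664]
 [379.90435573 314.16739345]]
```

View pics/w4.png

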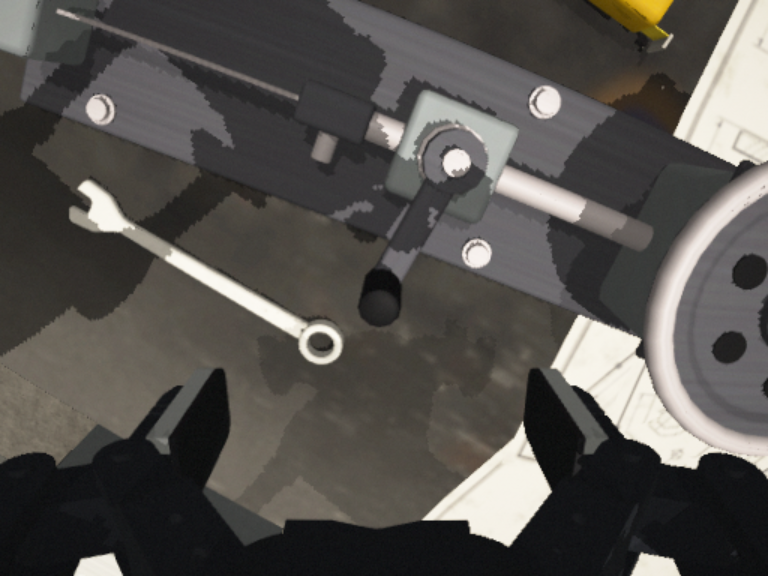

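Run:
```python
from h import *
c=cam("wrist")
f=lambda u,v:((u+.5)/1.5-.5,(v+.5)/1.5-.5)
a=onz(c,f(380,307),.096);b=onz(c,f(456,161),.072);print(a,b,np.linalg.norm((a-b)[:2]))
print(to([a[0],a[1],.073]).round(1))
```

```text
[ 0.47954116 -0.01939644  0.096     ] [ 0.54433912 -0.01408616  0.072     ] 0.06501518563077589
[77.6  2.8 -3.4]
```

{"api": "play_rows", "payload": {
  "plan": [
    [[0,0.04,0.002,-0.002,0],[0,0.0775,0.002,-0.0025,0],[0,0.0775,0.002,-0.0025,0],[0,0.0775,0.002,-0.0025,0],[0.6,0.0775,0.002,-0.0025,0],[1,0.0775,0.002,-0.0025,0],[1,0.0775,0.002,-0.0025,0],[1,0.0775,0.002,-0.0025,0],[1,0.0775,0.002,-0.0025,0],[1,0.0775,0.002,-0.0025,0]]
  ],
  "grip_force": 30
}}

```text
clock: 9.6
position: [0.4783, -0.0192, 0.0737]
ee_rot: [-0.187, -0.668, -0.217, 0.687]
contact_force: [-1.4, 1.6, 6.5]
width: 0.0169
```

Run:
```python
from h import *
s,R,p,th=st();print(R.round(4),s['qpos'].round(3),s["contact_force"])
c=cam("wrist");im,d=manip.get_image("wrist")
cv2.imwrite("pics/w5.png",im[:,:,::-1])
V=np.array([.5430,-.0144]);d=p[:2]-V;r=np.linalg.norm(d);a0=np.arctan2(d[1],d[0]);print(r,a0)
for da in np.deg2rad(np.arange(7,92,7)):
    a=a0-da;v=R.T@(np.r_[V+.065*np.array([np.cos(a),np.sin(a)]),p[2]]-p);print("[1, %.4f, %.4f, %.4f, %.0f],"%(*v,np.rad2deg(da)))
```

```text
t 9.60 pos [ 0.4783 -0.0192  0.0737] r 0.1708 th 2.167 Ftan -0.30 Frad 2.09 Fz 6.55 w 0.0169 q6 0.77
[[-0.0385  0.5469 -0.8363]
 [ 0.0317 -0.8359 -0.548 ]
 [-0.9988 -0.0476  0.0148]] [-0.204  0.302  1.91   0.028  0.974  0.771] [-1.42229341  1.55615204  6.54723951]
0.06488995871614493 -3.067098043676883
[1, 0.0003, -0.0067, -0.0042, 7],
[1, 0.0005, -0.0129, -0.0092, 14],
[1, 0.0007, -0.0183, -0.0150, 21],
[1, 0.0008, -0.0231, -0.0213, 28],
[1, 0.0009, -0.0270, -0.0282, 35],
[1, 0.0009, -0.0300, -0.0356, 42],
[1, 0.0009, -0.0321, -0.0432, 49],
[1, 0.0008, -0.0333, -0.0511, 56],
[1, 0.0007, -0.0335, -0.0590, 63],
[1, 0.0006, -0.0328, -0.0669, 70],
[1, 0.0004, -0.0311, -0.0746, 77],
[1, 0.0001, -0.0284, -0.0821, 84],
[1, -0.0001, -0.0249, -0.0892, 91],
```

View pics/w5.png

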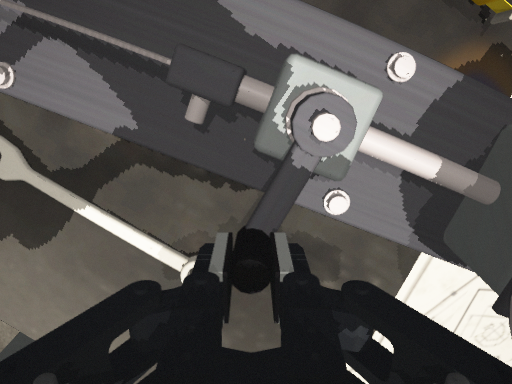

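{"api": "play_rows", "payload": {
  "plan": [
    [[1,0.0002,-0.0034,-0.002,3.5],[1,0.0003,-0.0067,-0.0042,7],[1,0.0005,-0.0129,-0.0092,14],[1,0.0007,-0.0183,-0.015,21],[1,0.0008,-0.0231,-0.0213,28],[1,0.0009,-0.027,-0.0282,35],[1,0.0009,-0.03,-0.0356,42],[1,0.0009,-0.0321,-0.0432,49],[1,0.0008,-0.0333,-0.0511,56],[1,0.0007,-0.0335,-0.059,63]]
  ]
}}

```text
clock: 10.65
position: [0.5084, 0.0414, 0.0737]
ee_rot: [0.19, -0.666, 0.176, 0.699]
contact_force: [-2.6, -0.3, 2.2]
width: 0.0171
```

```bash
cat >> h.py <<'E'
V=np.array([.5430,-.0144])
def lev(deg):
    s,R,p=tool();print(R.round(3).tolist(),s['qpos'].round(3),"F",s["contact_force"].round(2),"w",s["width"])
    d=p[:2]-V;r=np.linalg.norm(d);a0=np.arctan2(d[1],d[0]);print(p,"r",r,"lock",(-2.929-a0)%(2*np.pi),"F cw",s["contact_force"][:2]@[np.sin(a0),-np.cos(a0)])
    for da in np.deg2rad(deg):
        a=a0-da;v=R.T@(np.r_[V+.065*np.array([np.cos(a),np.sin(a)]),p[2]]-p);print("[1, %.4f, %.4f, %.4f, %.0f],"%(*v,np.rad2deg(da)))
E
python3 -c "
from h import *
lev([4,8,12,16,20,22,24,26,28,30])"
```

```text
[[-0.041, -0.501, -0.865], [0.032, -0.865, 0.5], [-0.999, -0.007, 0.051]] [-0.076  0.341  1.846  0.034  0.998  2.001] F [-2.61 -0.25  2.15] w 0.01705106173652411
[0.50844652 0.04136734 0.07371714] r 0.06560441843625152 lock 1.228681732300661 F cw -2.3487882899395918
[1, -0.0001, -0.0036, -0.0028, 4],
[1, -0.0002, -0.0074, -0.0054, 8],
[1, -0.0003, -0.0110, -0.0082, 12],
[1, -0.0005, -0.0143, -0.0112, 16],
[1, -0.0006, -0.0175, -0.0145, 20],
[1, -0.0007, -0.0189, -0.0162, 22],
[1, -0.0008, -0.0204, -0.0179, 24],
[1, -0.0009, -0.0217, -0.0198, 26],
[1, -0.0009, -0.0230, -0.0216, 28],
[1, -0.0010, -0.0243, -0.0235, 30],
```

{"api": "play_rows", "payload": {
  "plan": [
    [[1,-0.0001,-0.0036,-0.0028,4],[1,-0.0002,-0.0074,-0.0054,8],[1,-0.0003,-0.011,-0.0082,12],[1,-0.0005,-0.0143,-0.0112,16],[1,-0.0006,-0.0175,-0.0145,20],[1,-0.0007,-0.0189,-0.0162,20],[1,-0.0008,-0.0204,-0.0179,20],[1,-0.0008,-0.0204,-0.0179,20]]
  ]
}}

```text
clock: 11.45
position: [0.529, 0.0498, 0.0735]
ee_rot: [0.301, -0.62, 0.296, 0.662]
contact_force: [-9.2, -1.9, 8.6]
width: 0.0168
```

```bash
python3 -c "
from h import *
lev([2,4,6])"
```

```text
[[-0.051, -0.765, -0.642], [0.031, -0.643, 0.765], [-0.998, 0.019, 0.057]] [-0.056  0.373  1.792  0.033  1.03   2.369] F [-9.25 -1.9   8.63] w 0.01675902027808609
[0.52902571 0.04978648 0.0734906 ] r 0.06569006495389165 lock 1.56902028231747 F cw -9.442421852999576
[1, -0.0001, -0.0017, -0.0017, 2],
[1, -0.0002, -0.0036, -0.0029, 4],
[1, -0.0003, -0.0055, -0.0041, 6],
```

{"api": "play_rows", "payload": {
  "plan": [
    [[1,0,-0.0017,-0.0017,0],[1,0,-0.0036,-0.0029,0],[1,0,-0.005,-0.004,0],[1,0,-0.005,-0.004,0]]
  ]
}}

```text
clock: 11.85
position: [0.5289, 0.0498, 0.0733]
ee_rot: [0.298, -0.615, 0.298, 0.666]
contact_force: [-12.6, -1.3, 12.6]
width: 0.0171
```

```bash
python3 -c "
from h import *
lev([])"
```

```text
[[-0.065, -0.764, -0.642], [0.03, -0.645, 0.764], [-0.997, 0.03, 0.065]] [-0.056  0.38   1.782  0.031  1.046  2.37 ] F [-12.56  -1.28  12.59] w 0.01708680730900083
[0.5288873  0.04980768 0.07330422] r 0.06574036108825008 lock 1.5670316443536256 F cw -12.539696341270313
```

{"api": "play_rows", "payload": {
  "plan": [
    [[0.6,0,-0.001,-0.001,0],[0.3,0,-0.001,-0.001,0],[0,0,0,0,0],[0,0,0,0,0],[0,0,0,0,0],[0,0,0,0,0],[0,-0.03,0,0,0],[0,-0.08,0,0.003,0],[0,-0.12,0,0.006,0],[0,-0.16,0,0.01,0],[0,-0.16,0,0.01,0],[0,-0.16,0,0.01,0]]
  ]
}}

```text
clock: 13.05
position: [0.5332, 0.0526, 0.2344]
ee_rot: [0.298, -0.616, 0.298, 0.665]
contact_force: [-0.5, -0.3, -0.3]
width: 0.0853
```

Run:
```python
from h import *
lev([])
c=cam("wrist");im,d=manip.get_image("wrist")
cv2.imwrite("pics/w6.png",cv2.resize(im[:,:,::-1],(768,576)))
print(proj(c,[[.6211,-.1327,.154],[.5742,-.1605,.115],[.5295,.0493,.096]])*1.5)
```

```text
[[-0.062, -0.764, -0.642], [0.03, -0.645, 0.764], [-0.998, 0.028, 0.063]] [-0.05   0.248  1.538  0.027  1.419  2.386] F [-0.45 -0.27 -0.31] w 0.08526636737423142
[0.53321973 0.0526165  0.23436955] r 0.06772639513817096 lock 1.6384737036280024 F cw -0.4872873377389148
[[ 511.55974171 -218.79590678]
 [ 604.38464931 -142.21917647]
 [ 378.52646675  247.75739016]]
```

View pics/w6.png

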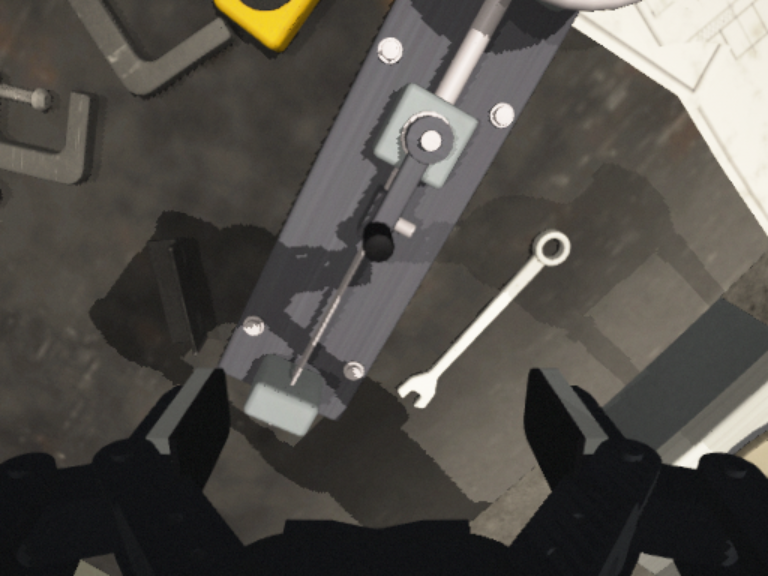

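Run:
```python
from h import *
c=cam("side");im,d=manip.get_image("side")
a=im[160:270,200:340,::-1]
cv2.imwrite("pics/s2.png",cv2.resize(a,None,fx=5,fy=5,interpolation=cv2.INTER_CUBIC))
print((proj(c,[[.6211,-.1327,.154],[.5742,-.1605,.115],[.5295,.0493,.096]])-[200,160])*5)
```

```text
[[504.02068466 147.86971645]
 [426.30101012 249.421239  ]
 [250.42957795 107.61444467]]
```

View pics/s2.png

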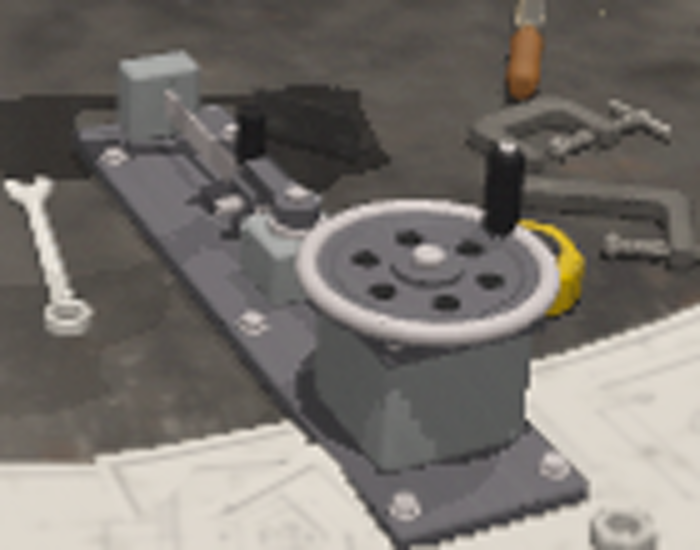

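```bash
python3 -c "
from rig import manip
print(manip.sign_off())"
```

```text
the job is handed in; nothing more can be done
None
```

The blade is tensioned and the lock lever is over at its stop. I handed the job in after about 13 s on the robot's clock.

- **Winding:** I gripped the crank and led it about 1.45 rad clockwise. The force was about 7.7 N while slack, and after about 0.8 rad the spring took up. The last readings while turning were 11.0, 11.8, 13.9 and 15.7 N, close to the stated 11 N/rad. I stopped there, and a fit through the earlier readings puts the final force nearer 15 N. After release the wrist and side pictures showed the crank within about 2 mm of where I left it, so it did not back off.
- **Lock lever:** I swung the lever from about 0.14 to 1.57 rad. A further push raised the force from 9.4 to 12.5 N without moving it, so it is against its stop. I then opened the gripper and lifted clear. The last wrist picture shows the lever lined up over the blade.
- **Other things on the bench:** The spanner and big nut look unmoved in the final side picture. The tape measure and offcut are still in place in the last views, and I felt no contact with anything else.

**Small disagreements:** The tool tilted about 3 to 4 degrees under load, with up to about 13 N of vertical force on the wrist. The pin showed 3 to 5 pixels from its predicted place in the wrist camera, roughly 2 to 3 mm. Neither affected the result as far as I could measure.

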